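# Load the module into the test chamber and lock it up

## Task

Load the aluminium module into the test chamber: in its rack it can be held only by its long sides, in the drawer only by its two ends, so set it down flat on the bench clear of the rack, let go, and take it again the other way before lowering it between the two black rails of the open drawer, flat on the floor and midway between the side walls. Once it is let go there, push the drawer fully home, and only after that press the raised hook all the way down over the drawer front. Leave the black-lidded jar where it stands.

Things in the scene. Friction and masses are not known exactly. Their poses are not given: they have to be found in the camera images.
- module: The module: plain cast aluminium box, 42 mm (x) by 66 mm (y) by 36 mm high, 0.16 kg, dark end plates at its +y and -y ends, flat vented top. Origin at the centre of its underside, z up. It starts in the rack; either end may point either way in the drawer.
- rack_seat (a point): Centre of the rack's seat, on which the module stands at the start, 10 mm above the bench. The rack is a fixed grey plastic base 76 (x) by 104 (y) by 10 mm with two end cheeks, 9 mm thick and 48 mm wide, rising to 45 mm above the bench at y = +-35 to +-44 mm: they cover the module's ends, its long sides (facing +x and -x) are free.
- chamber: The test chamber: fixed grey steel box, 90 mm deep (x), 158 mm wide (y), 70 mm high, open at its front, which faces its own -x and lies at x = -45 mm. Origin at the centre of its underside.
- drawer (a joint): How far the chamber's drawer is pulled out, m: 0 is fully home, 0.080 the outer stop; it starts at about 0.075 and slides along the chamber's x axis (friction about 1.5 N).
- nest (a point): Centre of the module's place on the drawer floor (10 mm above the bench), moves with the drawer; axes as the chamber's. Two black rails stand at x = +-24 mm (48 mm apart, 40 mm long in y, flared tops 54 mm above the bench): the module's length lies along y. Beyond the rails the floor is open to the side walls at y = +-67 mm (40 mm above the bench), so fingers fit only at the module's two ends.
- push_pad (a point): Centre of the black rubber push pad on the outside of the drawer's front panel, 33 mm above the bench, 22 mm to the chamber's +y side; moves with the drawer. Push it along the chamber's +x. The panel is 158 mm wide, 6 mm thick, its top 58 mm above the bench, its inner face 32 mm before the nest; the drawer's back wall (40 mm) is 32 mm behind the nest.
- hook (a joint): Angle of the steel hook on the chamber's roof, rad: 0 is fully down, its tooth in front of the drawer panel, and it grows as it is raised to 1.35; it starts raised and stays where it is left (about 2 N at the tab moves it).
- hook_hinge (a point): Hinge of the hook: 17 mm behind the chamber's origin in x, 64.5 mm to its -y side, 82 mm above the bench; the hinge line runs along the chamber's y.
- hook_tab (a point): Upper face of the black thumb tab (26 by 18 mm) at the hook's free end, 88 mm from the hinge line and 7 mm above the arm's centre line; at 0 rad it lies in front of the drawer panel, 89 mm above the bench. Axes turn with the hook.
- jar: Bystander: jar with a black lid, 57 mm across, 93 mm high. Origin at its underside's centre.

How it is judged:
By the outcome, as a careful person would: the job done as asked, in the order asked, and still so for the second after the job is handed in, with the robot touching nothing.
It also fails if it takes over 69 s, if anything falls off the work surface, if the arm or the gripper's body presses on something with over 40 N, if the wrist force passes 120 N, or if a joint passes its speed limit or range.

## Robot

A 6-joint arm with a two-finger parallel gripper is mounted at the origin on a cart in front of the work surface, level with it; the furniture and walls round the work are solid. World frame = base frame: x ahead of the robot, y to its left, z up, the work surface at z = 0. Lengths are in mm, angles in degrees, forces in N, time in s.
With the tool pointing down it reaches from about 300 to 875 mm from the base axis. Payload 6.4 kg.
Tool frame: the origin (TCP) lies midway between the tips of the shut fingers; the grasp point (between the pads) lies 19 mm behind it; z points along the fingers, y is the line along which they close (so a half turn about z gives the same grasp; the last joint's range is limited). The gripper opens to 85 mm and grips with 20 to 120 N. Pads are 22 mm wide; open, the fingers measure 114 mm over their backs; the gripper's body (76 mm by 85 mm) begins 54 mm behind the grasp point. The pads swing forward as they close: fully open they stand 13 mm farther back than shut.
Start: joints at [58.081, 10.359, 92.074, -0, 77.567, -11.82], TCP at [197.587, 540, 231.288] pointing down, gripper open.
Joint ranges: [-171.53, 171.53], [-51.25, 118.39], [17.06, 147.69], [-65.23, 245.23], [0, 150.52], [-178.68, 178.68]. Speed limits (degrees/s): [147.25, 147.25, 172.46, 180, 180, 180].

## Interface

Orientations are given as a 3x3 rotation matrix whose columns are the frame's x, y, z axes.
In Python, from rig import bot gives the robot as it stands.
- The arm moves only by the tool carry_out, never from a script. Its argument "plan" is text: rows parted by semicolons, each of 7 numbers parted by spaces: the closure, from 0 (fully open) to 1 (shut), then the shift along the tool's x, y, z scaled (see below), then the turn, a rotation vector about the tool's x, y, z scaled (see below). In form: jaw tx ty tz ax ay az; .... A call has 1 to 8 rows; each row is the pose to reach, as a shift and turn from the pose commanded when the call began, along the tool's axes at that moment, turning the shorter way round; what a row does not reach only later rows make up. The controller multiplies each number of a shift by 0.1 m and each number of a turn by 180 degrees. A row lasts 1/10 s, in which the tool goes at most 50 mm and 8.59 degrees, less where a joint would pass 70% of its speed; a pose out of reach is approached as far as the arm can. A call with a number of a shift or a turn outside -1 to 1 is refused whole. A call with a gripper value outside its range is refused whole. The fingers move at their own pace and stop on an object; the grip force is fixed at half the most. Time passes only in rows, so rows that repeat a pose let the fingers close. It gives the time, the measured TCP pose, the force, the opening and the grip force at its end, in the units of the state.
- bot.sense(): the state, without advancing time (a new reading comes with each control period).
- bot.camera(name): name is "scene" or "top"; returns (picture, depth): 400x640x3 uint8, blue, green, red; 400x640 float32, mm along the optical axis (not along the pixel's ray), 0 where there is no reading.
- bot.camera_model(name): a dict with "mtx" (3x3 intrinsics, pixels), "rvec" (rotation vector, rad) and "tvec" (3), from world to camera coordinates, as OpenCV has them. Camera axes: x right, y down, z forward; pixel columns grow to the right and rows downward; lengths in mm; the calibration is good to about 2 mm. A picture is of the moment at which its call begins. camera_model takes no time and is no camera call.
- bot.sign_off(): hands the job in; it is judged then, once.
The state is a dict: "time_s": time; "joint_positions": joint angles; "qvel": joint speeds; "joint_efforts": joint torques, N m; "position": TCP position; "tool_rot": TCP orientation; "contact_force": force on the tool from outside, world axes, zero at the start; "torque": the same for the moment, N m; "gripper_width": finger opening in mm; "grip_force": force on a finger pad.
Only numpy, scipy, OpenCV 4.12 (cv2) and the standard library are available. Lean on these libraries where they do the work, as an engineer would, in place of code of your own. Each camera call takes 0.05 s, during which the arm holds its last target. There are 200 camera calls.

## Working session

There is one attempt and no reset: what is moved stays moved. The work goes in short steps, Python scripts to look and compute and a tool call to move; the robot and the scene stay as the last step left them, time stands still between calls to the robot, and variables do not carry over. Pictures are saved under pics/ and viewed, at most 10 in all, crops included, and the job is handed in when it is done.

Besides the shell and the picture viewer there is one more tool, called after "Request:" in YAML: its name, and indented under it one key for each argument. carry_out: Moves the arm, as the interface text tells. Shifts and turns lie within -1 to 1; 1 stands for 0.1 m of shift or 180 degrees of turn. Its arguments: {"type":"object","properties":{"plan":{"type":"string"}},"required":["plan"]}

```bash
mkdir -p pics; ls; cat > h.py <<'E'
import numpy as np, cv2
from rig import bot
def pts(name, d):
    m=bot.camera_model(name); K=np.array(m["mtx"],float); R=cv2.Rodrigues(np.array(m["rvec"],float))[0]; t=np.array(m["tvec"],float).ravel()
    v,u=np.mgrid[0:d.shape[0],0:d.shape[1]]
    c=np.stack([(u-K[0,2])/K[0,0]*d,(v-K[1,2])/K[1,1]*d,d],-1)
    P=(c-t)@R; P[d<=0]=np.nan
    return P
def shot(name,tag):
    im,d=bot.camera(name); cv2.imwrite(f"pics/{tag}.png",im); P=pts(name,d); np.savez(f"{tag}.npz",P=P,im=im); return im,P
E
python3 - <<'E'
from h import *
for n in("top","scene"):
    im,P=shot(n,n+"0"); print(n,bot.camera_model(n)["tvec"], np.nanmin(P,(0,1)),np.nanmax(P,(0,1)))
s=bot.sense(); print(s["time_s"],s["position"],s["tool_rot"],s["gripper_width"])
E
```

```text
pics
top [295.72352965 585.82281575 885.81289846] [-269.06035698 -579.64655006 -817.3818114 ] [ 857.96183528 1780.27512542  570.95763589]
scene [-252.63416457  304.88865344  362.57556066] [  37.23139639 -264.46871976 -814.72892802] [1117.62102382 2795.31285657  439.639168  ]
0.1 [197.30623868 539.56648092 230.47904308] [[-9.39097283e-01  3.43650368e-01 -8.47012567e-04]
 [ 3.43651245e-01  9.39096404e-01 -1.32848559e-03]
 [ 3.38891893e-04 -1.53865413e-03 -9.99998759e-01]] 85.43526802190519
```

View pics/top0.png

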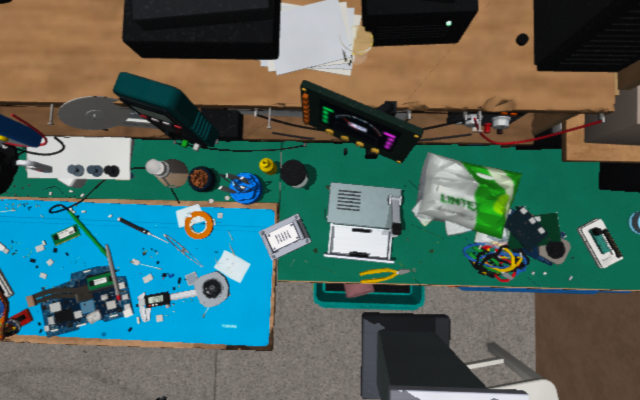

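View pics/scene0.png

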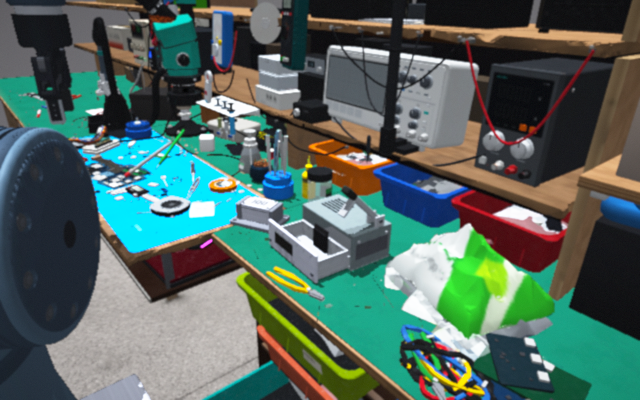

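Top view: rack with module at about (287,237), chamber at (362,205) with the drawer open at (360,241), hook at (395,212), jar at (293,173). Scene view: rack at (260,212), drawer at (308,248), hook at (358,200).

```bash
python3 - <<'E'
from h import *
z=np.load("top0.npz");P=z["P"];im=z["im"]
for u,v in [(287,237),(360,205),(360,241),(395,212),(293,173),(310,260),(300,200)]: print(u,v,P[v,u].round(1))
def box(n,z0,z1,u0,u1,v0,v1):
    Q=P[v0:v1,u0:u1].reshape(-1,3);Q=Q[(Q[:,2]>z0)&(Q[:,2]<z1)]
    r=cv2.minAreaRect(Q[:,:2].astype(np.float32)); print(n,len(Q),r,"zmed",np.median(Q[:,2]),"mean",Q.mean(0).round(1)); print(cv2.boxPoints(r).round(1).tolist())
box("rack+mod top",35,56,255,315,205,265)
box("rack all",5,56,255,315,205,265)
box("chamber roof",62,78,320,410,175,265)
box("panel/drawer",30,62,320,410,222,270)
box("hook",85,190,370,410,175,265)
box("jar",80,105,275,312,155,195)
c=cv2.resize(im[150:275,250:410],None,fx=4.8,fy=4.8,interpolation=cv2.INTER_CUBIC);cv2.imwrite("pics/c1.png",c)
E
```

```text
287 237 [496.6 402.9  42.7]
360 205 [571.9 239.5  67.8]
360 241 [490.6 234.4   5.5]
395 212 [555.8 169.4 118.7]
293 173 [636.9 387.8  91.6]
310 260 [ 4.425e+02  3.519e+02 -2.000e-01]
300 200 [585.  380.   -0.7]
rack+mod top 732 ((497.45806884765625, 412.44940185546875), (47.16460418701172, 87.91072082519531), 26.43927574157715) zmed 44.31375861873785 mean [497.9 412.   44.2]
[[456.79998779296875, 441.29998779296875], [495.8999938964844, 362.6000061035156], [538.0999755859375, 383.6000061035156], [499.0, 462.29998779296875]]
rack all 1427 ((497.42022705078125, 418.55670166015625), (130.1995086669922, 131.26646423339844), 2.1389732360839844) zmed 38.41257917182966 mean [497.8 410.5  27.3]
[[429.8999938964844, 481.70001220703125], [434.79998779296875, 350.5], [564.9000244140625, 355.3999938964844], [560.0, 486.6000061035156]]
chamber roof 2594 ((536.55224609375, 232.69004821777344), (158.22564697265625, 161.50192260742188), 85.68161010742188) zmed 68.94439455214987 mean [572.7 237.4  69. ]
[[450.1000061035156, 159.89999389648438], [611.0999755859375, 147.6999969482422], [623.0, 305.5], 
[... 281 characters left out ...]
0625, 310.29998779296875], [456.29998779296875, 317.6000061035156]]
hook 392 ((549.9389038085938, 165.54165649414062), (88.07390594482422, 27.586959838867188), 1.2068474292755127) zmed 118.83916189401062 mean [548.5 168.3 120.5]
[[505.6000061035156, 178.39999389648438], [506.20001220703125, 150.8000030517578], [594.2999877929688, 152.6999969482422], [593.7000122070312, 180.3000030517578]]
jar 522 ((639.3854370117188, 388.55194091796875), (53.25766372680664, 56.781951904296875), 0.6629902124404907) zmed 91.23661145764035 mean [639.  387.9  91. ]
[[612.4000244140625, 416.6000061035156], [613.0999755859375, 359.8999938964844], [666.2999877929688, 360.5], [665.7000122070312, 417.20001220703125]]
```

View pics/c1.png

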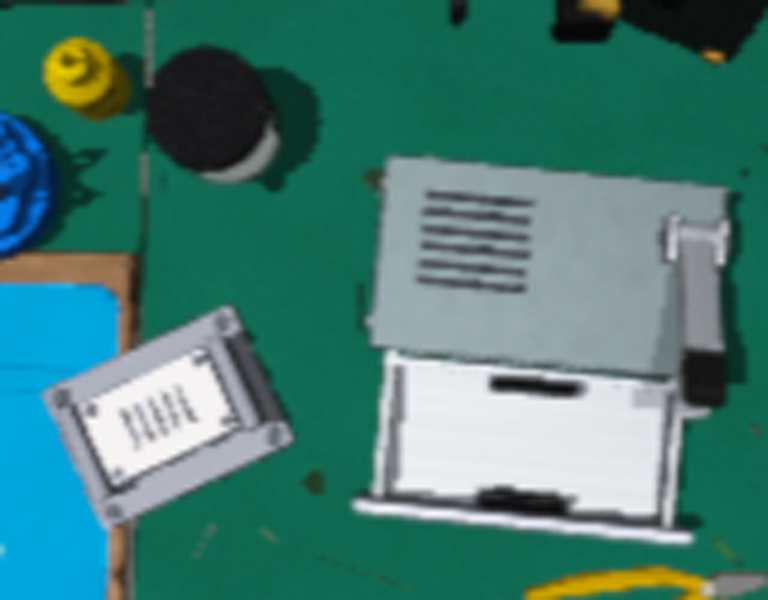

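The crop shows the rack, yawed about 26°, with the module between its cheeks. The drawer is open, with rails at crop (537,385) and (522,500). The hook is raised on the right, with its tab at (703,378).

```bash
python3 - <<'E'
from h import *
from scipy.ndimage import label
from scipy.optimize import least_squares
z=np.load("top0.npz");P=z["P"]
def comp(P,z0,z1,u0,u1,v0,v1):
    m=np.zeros(P.shape[:2],bool);m[v0:v1,u0:u1]=(P[v0:v1,u0:u1,2]>z0)&(P[v0:v1,u0:u1,2]<z1)
    l,n=label(m);k=1+np.argmax([(l==i).sum() for i in range(1,n+1)]);return P[l==k]
Q=comp(P,66,72.5,320,410,175,265)
r=cv2.minAreaRect(Q[:,:2].astype(np.float32));print("roof",len(Q),r,cv2.boxPoints(r).round(1).tolist())
Q=comp(P,54,62,320,410,235,275)
r=cv2.minAreaRect(Q[:,:2].astype(np.float32));print("panel",len(Q),r,cv2.boxPoints(r).round(1).tolist(),np.median(Q[:,2]))
Q=P[175:265,370:410].reshape(-1,3);Q=Q[Q[:,2]>76]
for x in range(500,600,10):
    s=Q[(Q[:,0]>=x)&(Q[:,0]<x+10)]
    if len(s):print("hook",x,len(s),s[:,1].min().round(),s[:,1].max().round(),np.median(s[:,2]).round(1),s[:,2].max().round(1))
# height map of region
print("heights rows x (col y 480..300)")
for x in range(380,480,10):
    row=[]
    for y in range(480,290,-15):
        s=P[(abs(P[...,0]-x)<5)&(abs(P[...,1]-y)<7)]
        row.append(f"{s[:,2].max():.0f}" if len(s) else "-")
    print(x,row)
zs=np.load("scene0.npz")["P"]
Q=zs[190:240,225:290].reshape(-1,3);Q=Q[(Q[:,2]>42)&(Q[:,2]<49)];r=cv2.minAreaRect(Q[:,:2].astype(np.float32));print("scene rack",r)
Q=comp(zs,66,72.5,295,390,180,260);r=cv2.minAreaRect(Q[:,:2].astype(np.float32));print("scene roof",r,np.median(Q[:,2]))
E
```

```text
roof 2484 ((572.104248046875, 230.17413330078125), (157.7251739501953, 89.99574279785156), 85.80009460449219) [[521.5, 154.8000030517578], [611.2000122070312, 148.1999969482422], [622.7999877929688, 305.5], [533.0, 312.1000061035156]]
panel 187 ((456.2133483886719, 244.73880004882812), (145.0311737060547, 9.694989204406738), 85.76973724365234) [[446.0, 172.8000030517578], [455.70001220703125, 172.10000610351562], [466.3999938964844, 316.70001220703125], [456.70001220703125, 317.3999938964844]] 56.39886257165091
hook 500 19 163.0 178.0 111.6 114.4
hook 510 53 162.0 179.0 153.4 157.7
hook 520 51 160.0 178.0 148.7 155.0
hook 530 42 160.0 177.0 138.5 145.6
hook 540 44 160.0 176.0 127.2 134.8
hook 550 32 161.0 175.0 117.6 124.4
hook 560 40 159.0 175.0 108.8 115.5
hook 570 45 153.0 178.0 96.4 104.8
hook 580 67 149.0 180.0 89.2 94.3
hook 590 14 153.0 177.0 85.7 91.4
heights rows x (col y 480..300)
380 ['5', '6', '5', '2', '-', '-', '-', '-', '-', '-', '-', '-', '-']
390 ['5', '5', '4', '2', '-1', '1', '3', '2', '-0', '-1', '1', '1', '3']
400 ['5', '5', '4', '2', '4', '4', '3', '4', '4', '5', '3', '4', '5']
410 ['5', '4', '5', '4', '4', '2', '4', '5', '4', '4', '4', '4', '2']
420 ['4', '6', '5', '3', '4', '3', '4', '4', '4', '2', '2', '3', '3']
430 ['5', '7', '6', '4', '4', '2', '4', '4', '2', '3', '4', '5', '2']
440 ['4', '4', '6', '11', '4', '3', '4', '4', '3', '4', '5', '4', '2']
450 ['7', '4', '10', '13', '11', '5', '2', '3', '4', '3', '3', '3', '3']
460 ['5', '5', '13', '46', '12', '12', '8', '3', '4', '4', '3', '58', '60']
470 ['6', '5', '45', '48', '47', '12', '12', '9', '3', '2', '3', '40', '41']
scene rack ((494.284423828125, 351.3330078125), (212.7735137939453, 81.184814453125), 88.07119750976562)
scene roof ((570.9228515625, 228.85556030273438), (158.9578094482422, 92.27176666259766), 86.02928924560547) 70.20478697528769
```

```bash
cat >> h.py <<'E'
def go(*wps, start=None):
    """print call rows for waypoints (x,y,z,psi); start from measured pose"""
    s=bot.sense(); R=np.array(s["tool_rot"]); p=np.array(s["position"],float)
    psi=np.degrees(np.arctan2(R[1,1],R[0,1])); print("t",round(s["time_s"],2),"at",p.round(1),"psi",round(psi,1),"w",round(s["gripper_width"],1),"F",np.round(s["contact_force"],1),"grip",round(s["grip_force"],1))
    for w in wps:
        w=np.array(w,float)
        while True:
            a=np.radians(psi); T=np.array([[-np.sin(a),np.cos(a),0],[np.cos(a),np.sin(a),0],[0,0,-1]]).T
            d=T.T@(w[:3]-p); f=min(1,99.9/max(abs(d).max(),1e-9)); d*=f
            da=(w[3]-psi+180)%360-180; da=np.clip(da,-68,68)
            n=max(int(np.ceil(np.linalg.norm(d)/45)),int(np.ceil(abs(da)/8.5)))+1
            print("call rows",n,":",*(d/100).round(3),0,0,round(-da/180,4))
            p=p+T@d; psi+=da
            if f==1 and abs((w[3]-psi+180)%360-180)<.01: break
E
python3 - <<'E'
from h import *
m=bot.camera_model("top");K=np.array(m["mtx"],float);R=cv2.Rodrigues(np.array(m["rvec"],float))[0];t=np.array(m["tvec"],float).ravel()
z=np.load("top0.npz");im=z["im"].astype(int);P=z["P"]
k=(im.max(2)<90); C=np.array([571.5,229.7]);a=np.radians(-4.1);A=np.array([[np.cos(a),np.sin(a)],[-np.sin(a),np.cos(a)]])
for n,(u0,u1,v0,v1) in {"rear":(350,375,226,235),"front":(345,373,248,260)}.items():
    v,u=np.nonzero(k[v0:v1,u0:u1]);u=u+u0;v=v+v0
    Q=P[v,u];L=(Q[:,:2]-C)@A.T
    print(n,len(u),"z",np.percentile(Q[:,2],[10,50,90]).round(1),"lx",np.percentile(L[:,0],[5,50,95]).round(1),"ly",np.percentile(L[:,1],[5,50,95]).round(1))
    h=Q[:,2]>50; 
    if h.any(): print(" top lx",L[h,0].min().round(1),L[h,0].max().round(1),"ly",L[h,1].min().round(1),L[h,1].max().round(1))
go((497.5,412.4,120,26.4),(497.5,412.4,14,26.4))
E
```

```text
rear 39 z [47.1 51.9 54.8] lx [-57.4 -55.1 -52.9] ly [-14.2   1.6  17.8]
 top lx -56.0 -52.5 ly -16.1 19.9
front 92 z [nan nan nan] lx [nan nan nan] ly [nan nan nan]
 top lx -115.0 -109.7 ly -19.1 19.1
t 0.1 at [197.3 539.6 230.5] psi 69.9 w 85.4 F [ 0.1  0.1 -0.5] grip 0.0
call rows 7 : -0.999 -0.05 0.339 0 0 0.2417
call rows 5 : -0.999 0.858 0.446 0 0 -0.0
call rows 4 : -0.716 0.614 0.32 0 0 -0.0
call rows 4 : 0.0 0.0 0.999 0 0 -0.0
call rows 2 : 0.0 0.0 0.061 0 0 -0.0
```

Request:
carry_out:
  plan: "0 -0.999 -0.05 0.339 0 0 0.242;0 -0.999 -0.05 0.339 0 0 0.242;0 -0.999 -0.05 0.339 0 0 0.242;0 -0.999 -0.05 0.339 0 0 0.242;0 -0.999 -0.05 0.339 0 0 0.242;0 -0.999 -0.05 0.339 0 0 0.242"

```text
time_s: 0.7
position: [289.7, 500.6, 196.8]
tool_rot: [[-0.442, 0.897, -0.001], [0.897, 0.442, -0.001], [-0.0, -0.001, -1.0]]
contact_force: [-0.4, -0.8, -0.3]
gripper_width: 85.4
grip_force: 0.0
```

Request:
carry_out:
  plan: "0 -0.999 0.858 0.446 0 0 0;0 -0.999 0.858 0.446 0 0 0;0 -0.999 0.858 0.446 0 0 0;0 -0.999 0.858 0.446 0 0 0"

```text
time_s: 1.1
position: [413.9, 446.6, 150.5]
tool_rot: [[-0.443, 0.896, -0.001], [0.896, 0.443, -0.003], [-0.002, -0.002, -1.0]]
contact_force: [-1.2, -0.5, -0.1]
gripper_width: 85.6
grip_force: 0.0
```

Request:
carry_out:
  plan: "0 -0.716 0.614 0.32 0 0 0;0 -0.716 0.614 0.32 0 0 0;0 -0.716 0.614 0.32 0 0 0;0 -0.716 0.614 0.32 0 0 0;0 -0.716 0.614 0.32 0 0 0"

```text
time_s: 1.6
position: [496.7, 413.3, 121.0]
tool_rot: [[-0.446, 0.895, -0.0], [0.895, 0.446, 0.0], [0.0, -0.0, -1.0]]
contact_force: [-0.6, -0.2, 0.6]
gripper_width: 85.7
grip_force: 0.0
```

```bash
python3 - <<'E'
from h import *
go((497.5,412.4,55,26.4),(497.5,412.4,13.5,26.4))
E
```

```text
t 1.6 at [496.7 413.3 121. ] psi 26.5 w 85.7 F [-0.6 -0.2  0.6] grip 0.0
call rows 3 : -0.012 0.003 0.66 0 0 0.0004
call rows 2 : 0.0 0.0 0.415 0 0 -0.0
```

Request:
carry_out:
  plan: "0 -0.012 0 0.5 0 0 0;0 -0.012 0 0.9 0 0 0;0 -0.012 0 1 0 0 0;0 -0.012 0 1 0 0 0"

```text
time_s: 2.0
position: [496.1, 411.7, 19.6]
tool_rot: [[-0.446, 0.895, -0.003], [0.895, 0.446, -0.002], [-0.0, -0.003, -1.0]]
contact_force: [-0.4, -0.6, 0.6]
gripper_width: 85.6
grip_force: 0.0
```

Request:
carry_out:
  plan: "0 0 0 0.07 0 0 0;0 0 0 0.07 0 0 0;0.3 0 0 0.07 0 0 0;1 0 0 0.07 0 0 0;1 0 0 0.07 0 0 0;1 0 0 0.07 0 0 0;1 0 0 0.07 0 0 0;1 0 0 0.07 0 0 0"

```text
time_s: 2.8
position: [499.0, 411.9, 14.7]
tool_rot: [[-0.444, 0.896, 0.001], [0.896, 0.444, 0.001], [0.0, 0.002, -1.0]]
contact_force: [-0.9, -0.4, 5.5]
gripper_width: 41.1
grip_force: 62.1
```

Request:
carry_out:
  plan: "1 0 0 0 0 0 0;1 0 0 0 0 0 0;1 0 0 0 0 0 0"

```text
time_s: 3.1
position: [499.0, 411.9, 14.8]
tool_rot: [[-0.444, 0.896, 0.001], [0.896, 0.444, 0.001], [0.0, 0.002, -1.0]]
contact_force: [-0.4, -0.5, 5.9]
gripper_width: 41.3
grip_force: 62.1
```

```bash
python3 - <<'E'
from h import *
go()
im,P=shot("scene","s1");cv2.imwrite("pics/s1c.png",cv2.resize(im[130:290,180:400],None,fx=3.6,fy=3.6,interpolation=cv2.INTER_CUBIC))
E
```

```text
t 3.1 at [499.  411.9  14.8] psi 26.3 w 41.3 F [-0.4 -0.5  5.9] grip 62.1
```

View pics/s1c.png

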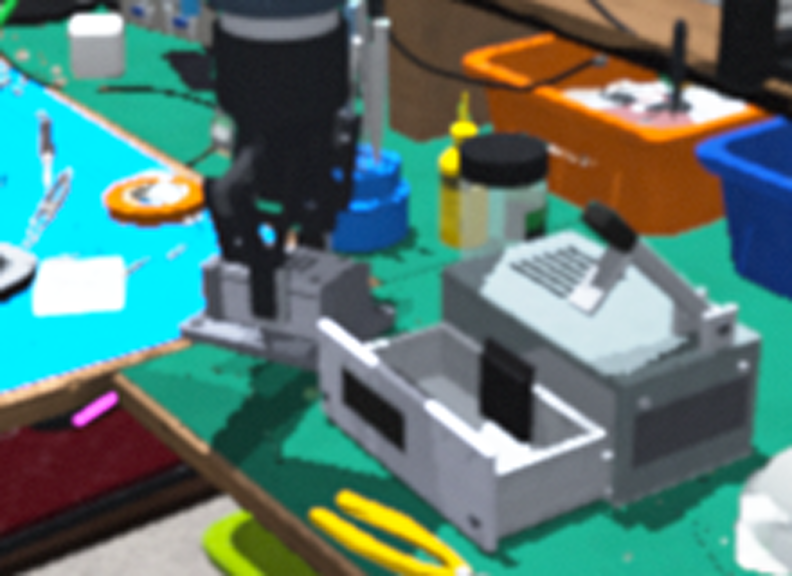

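Pads are on the module's long sides (crop (265,290)), width 41 mm. The drawer and jar are undisturbed.

Request:
carry_out:
  plan: "1 0 0 -0.2 0 0 0;1 0 0 -0.5 0 0 0;1 0 0 -0.8 0 0 0;1 0 0 -0.8 0 0 0"

```text
time_s: 3.55
position: [500.8, 413.1, 98.4]
tool_rot: [[-0.444, 0.896, 0.007], [0.896, 0.444, 0.004], [0.0, 0.008, -1.0]]
contact_force: [1.2, 0.1, 0.2]
gripper_width: 41.1
grip_force: 61.6
```

```bash
python3 - <<'E'
from h import *
go((420,355,94,-4.1),(420,355,8,-4.1))
E
```

```text
t 3.55 at [500.8 413.1  98.4] psi 26.3 w 41.1 F [1.2 0.1 0.2] grip 61.6
call rows 5 : -0.162 -0.982 0.044 0 0 0.1691
call rows 3 : 0.0 0.0 0.86 0 0 0.0
```

Request:
carry_out:
  plan: "1 -0.16 -0.98 0.04 0 0 0.169;1 -0.16 -0.98 0.04 0 0 0.169;1 -0.16 -0.98 0.04 0 0 0.169;1 -0.16 -0.98 0.04 0 0 0.169;1 -0.16 -0.98 0.04 0 0 0.169;1 -0.16 -0.98 0.04 0 0 0.169"

```text
time_s: 4.15
position: [417.3, 353.5, 89.2]
tool_rot: [[0.069, 0.998, -0.001], [0.998, -0.069, -0.0], [-0.001, -0.001, -1.0]]
contact_force: [0.0, -0.9, -1.1]
gripper_width: 41.0
grip_force: 61.7
```

```bash
python3 - <<'E'
from h import *
go((420,355,10,-4.1))
E
```

```text
t 4.15 at [417.3 353.5  89.2] psi -3.9 w 41.0 F [ 0.  -0.9 -1.1] grip 61.7
call rows 3 : 0.017 0.026 0.792 0 0 0.0008
```

Request:
carry_out:
  plan: "1 0.017 0.03 0.4 0 0 0;1 0.017 0.03 0.7 0 0 0;1 0.017 0.03 0.78 0 0 0;1 0.017 0.03 0.8 0 0 0;1 0.017 0.03 0.8 0 0 0"

```text
time_s: 4.65
position: [421.3, 355.5, 10.4]
tool_rot: [[0.07, 0.998, 0.001], [0.998, -0.07, 0.0], [0.0, 0.001, -1.0]]
contact_force: [0.3, 0.7, -0.9]
gripper_width: 41.2
grip_force: 61.6
```

```bash
python3 - <<'E'
from h import *
go((420,355,5,-4.1))
E
```

```text
t 4.65 at [421.3 355.5  10.4] psi -4.0 w 41.2 F [ 0.3  0.7 -0.9] grip 61.6
call rows 2 : -0.006 -0.013 0.054 0 0 0.0003
```

Lower slowly, watching the force.

Request:
carry_out:
  plan: "1 0 0 0.03 0 0 0;1 0 0 0.045 0 0 0;1 0 0 0.055 0 0 0;1 0 0 0.055 0 0 0"

```text
time_s: 5.05
position: [421.0, 355.4, 4.8]
tool_rot: [[0.071, 0.997, 0.001], [0.997, -0.071, 0.0], [0.001, 0.001, -1.0]]
contact_force: [0.3, 0.4, -0.6]
gripper_width: 41.3
grip_force: 61.9
```

Request:
carry_out:
  plan: "1 0 0 0.01 0 0 0;1 0 0 0.015 0 0 0;1 0 0 0.015 0 0 0"

```text
time_s: 5.35
position: [421.0, 355.4, 4.7]
tool_rot: [[0.071, 0.997, 0.001], [0.997, -0.071, 0.0], [0.0, 0.001, -1.0]]
contact_force: [-6.0, -3.5, 15.3]
gripper_width: 40.9
grip_force: 64.0
```

Request:
carry_out:
  plan: "0.45 0 0 0.005 0 0 0;0.35 0 0 0 0 0 0;0.3 0 0 0 0 0 0;0.3 0 0 0 0 0 0;0.3 0 0 -0.3 0 0 0;0.3 0 0 -0.8 0 0 0;0.3 0 0 -0.8 0 0 0;0.3 0 0 -0.8 0 0 0"

```text
time_s: 6.15
position: [421.7, 355.8, 84.3]
tool_rot: [[0.071, 0.997, 0.003], [0.997, -0.071, 0.002], [0.002, 0.003, -1.0]]
contact_force: [-0.6, -0.8, 0.1]
gripper_width: 60.0
grip_force: 0.0
```

```bash
python3 - <<'E'
from h import *
go()
for n in("scene","top"):
    im,P=shot(n,n+"2")
    Q=P[(P[...,2]>30)&(P[...,2]<40)&(P[...,0]<460)&(P[...,0]>380)&(P[...,1]>315)&(P[...,1]<400)]
    if len(Q)>5:
        r=cv2.minAreaRect(Q[:,:2].astype(np.float32));print(n,len(Q),r,np.median(Q[:,2]),Q.mean(0).round(1))
im=np.hstack([cv2.resize(np.load(f"{n}2.npz")["im"][a:b,c:d],(400,400)) for n,(a,b,c,d) in {"scene":(170,290,200,320),"top":(190,290,260,360)}.items()])
cv2.imwrite("pics/p2.png",im)
E
```

```text
t 6.15 at [421.7 355.8  84.3] psi -4.1 w 60.0 F [-0.6 -0.8  0.1] grip 0.0
scene 450 ((429.61474609375, 353.55255126953125), (71.51256561279297, 60.27833938598633), 85.49353790283203) 36.12022884355406 [418.6 350.2  35.6]
```

View pics/p2.png

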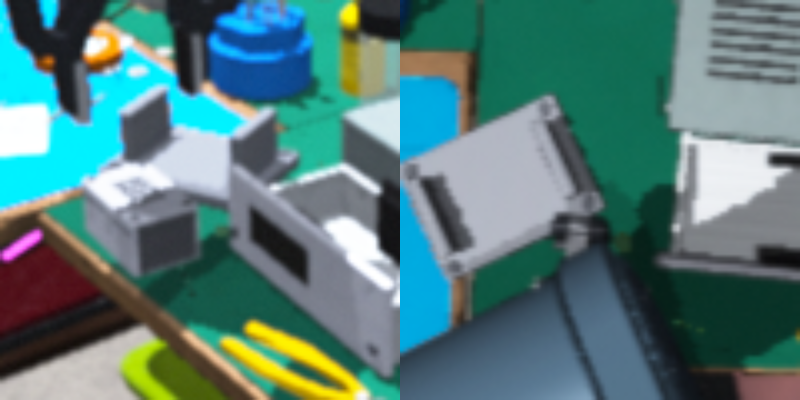

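Module sits flat on the bench clear of the rack (left half, (140,225)). The gripper is open and empty above it.

Request:
carry_out:
  plan: "0 0 0 0 0 0 -0.25;0 0 0 0 0 0 -0.25;0 0 0 0 0 0 -0.25;0 0 0 0 0 0 -0.25;0 0 0 0 0 0 -0.25;0 0 0 0 0 0 -0.25"

```text
time_s: 6.85
position: [419.4, 354.5, 80.8]
tool_rot: [[-0.659, 0.753, -0.003], [0.753, 0.659, -0.002], [0.001, -0.004, -1.0]]
contact_force: [1.5, -0.3, 0.0]
gripper_width: 85.4
grip_force: 0.0
```

Request:
carry_out:
  plan: "0 0 0 0 0 0 -0.25;0 0 0 0 0 0 -0.25;0 0 0 0 0 0 -0.25;0 0 0 0 0 0 -0.25;0 0 0 0 0 0 -0.25;0 0 0 0 0 0 -0.25;0 0 0 0 0 0 -0.25"

```text
time_s: 7.55
position: [419.5, 354.5, 81.0]
tool_rot: [[-0.997, 0.071, -0.003], [0.071, 0.997, -0.002], [0.003, -0.002, -1.0]]
contact_force: [0.0, 0.2, -0.3]
gripper_width: 85.4
grip_force: 0.0
```

```bash
python3 - <<'E'
from h import *
from scipy.ndimage import label, binary_erosion
P=np.load("scene2.npz")["P"]
m=(P[...,2]>33.5)&(P[...,2]<39)&(P[...,0]<455)&(P[...,0]>385)&(P[...,1]>310)&(P[...,1]<400)
m=cv2.morphologyEx(m.astype(np.uint8),cv2.MORPH_OPEN,np.ones((3,3)));l,n=label(m);k=1+np.argmax([(l==i).sum() for i in range(1,n+1)])
Q=P[l==k];print(len(Q),cv2.minAreaRect(Q[:,:2].astype(np.float32)),np.median(Q,0))
go((421,355.4,2,85.9))
E
```

```text
380 ((421.03460693359375, 355.6280822753906), (68.72266387939453, 42.844974517822266), 85.49353790283203) [419.08311523 352.63152684  36.24059781]
t 7.55 at [419.5 354.5  81. ] psi 85.9 w 85.4 F [ 0.   0.2 -0.3] grip 0.0
call rows 3 : -0.015 0.01 0.79 0 0 0.0001
```

Request:
carry_out:
  plan: "0 -0.015 0.01 0.4 0 0 0;0 -0.015 0.01 0.7 0 0 0;0 -0.015 0.01 0.79 0 0 0;0 -0.015 0.01 0.79 0 0 0;0 -0.015 0.01 0.79 0 0 0"

```text
time_s: 8.05
position: [422.7, 356.3, 4.4]
tool_rot: [[-0.997, 0.072, 0.001], [0.072, 0.997, 0.0], [-0.001, 0.0, -1.0]]
contact_force: [0.5, -0.6, 1.0]
gripper_width: 85.6
grip_force: 0.0
```

Request:
carry_out:
  plan: "0.15 0 0 0 0 0 0;0.2 0 0 0 0 0 0;0.3 0 0 0 0 0 0;0.6 0 0 0 0 0 0;1 0 0 0 0 0 0;1 0 0 0 0 0 0;1 0 0 0 0 0 0"

```text
time_s: 8.75
position: [423.4, 356.8, 5.6]
tool_rot: [[-0.997, 0.071, 0.003], [0.071, 0.997, 0.001], [-0.003, 0.002, -1.0]]
contact_force: [-1.0, 0.8, 6.6]
gripper_width: 65.1
grip_force: 67.4
```

Request:
carry_out:
  plan: "1 0 0 -0.2 0 0 0;1 0 0 -0.6 0 0 0;1 0 0 -0.95 0 0 0;1 0 0 -0.95 0 0 0;1 0 0 -0.95 0 0 0"

```text
time_s: 9.25
position: [422.7, 356.4, 99.9]
tool_rot: [[-0.997, 0.071, 0.002], [0.071, 0.997, 0.001], [-0.002, 0.001, -1.0]]
contact_force: [-0.9, -0.5, -1.6]
gripper_width: 64.9
grip_force: 67.1
```

```bash
python3 - <<'E'
from h import *
go()
im,P=shot("scene","s3");im2,P2=shot("top","t3")
cv2.imwrite("pics/p3.png",np.hstack([cv2.resize(im[110:290,190:390],(400,360)),cv2.resize(im2[170:290,260:420],(400,360))]))
C=np.array([571.5,229.7]);a=np.radians(-4.1);A=np.array([[np.cos(a),np.sin(a)],[-np.sin(a),np.cos(a)]])
# rails/walls/panel from both cameras: cross-sections in chamber frame
for n,Q in(("scene",P),("top0",np.load("top0.npz")["P"])):
    L=np.dstack([(Q[...,:2]-C)@A.T,Q[...,2:]]).reshape(-1,3);L=L[np.isfinite(L).all(1)]
    L=L[(L[:,0]>-140)&(L[:,0]<-30)&(abs(L[:,1])<95)]
    w=L[(abs(L[:,1])<60)&(L[:,2]>45)&(L[:,2]<60)]
    print(n,"lx hist",[(int(b),int(c)) for c,b in zip(*np.histogram(w[:,0],np.arange(-124,-44,2))) if c])
    w=L[(L[:,0]>-105)&(L[:,0]<-60)&(L[:,2]>34)&(L[:,2]<44)]
    print(n,"ly hist",[(int(b),int(c)) for c,b in zip(*np.histogram(w[:,1],np.arange(-90,90,2))) if c])
    w=L[(L[:,2]>50)&(L[:,2]<60)&(abs(L[:,1])<21)&(L[:,0]>-65)&(L[:,0]<-50)];print("rear rail y",np.percentile(w[:,1],[2,98]) if len(w) else 0)
E
```

```text
t 9.25 at [422.7 356.4  99.9] psi 85.9 w 64.9 F [-0.9 -0.5 -1.6] grip 67.1
scene lx hist [(-124, 20), (-122, 228), (-120, 58), (-118, 28), (-116, 3), (-114, 11), (-112, 2), (-62, 2), (-60, 20), (-58, 33), (-56, 37), (-54, 13), (-52, 4)]
scene ly hist [(-74, 1), (-72, 42), (-70, 44), (-68, 9), (-66, 1), (-20, 1), (-18, 1), (-16, 1), (-6, 1), (0, 1), (64, 5), (66, 23), (68, 28), (70, 7), (74, 1)]
rear rail y [-20.0217527   19.35039191]
top0 lx hist [(-122, 26), (-120, 46), (-118, 45), (-116, 45), (-114, 17), (-112, 18), (-110, 16), (-108, 8), (-60, 9), (-58, 13), (-56, 16), (-54, 16), (-52, 5)]
top0 ly hist [(-72, 1), (-70, 18), (-68, 15), (-66, 1), (66, 3), (68, 17), (70, 14)]
rear rail y [-18.4861258   19.93779618]
```

View pics/p3.png

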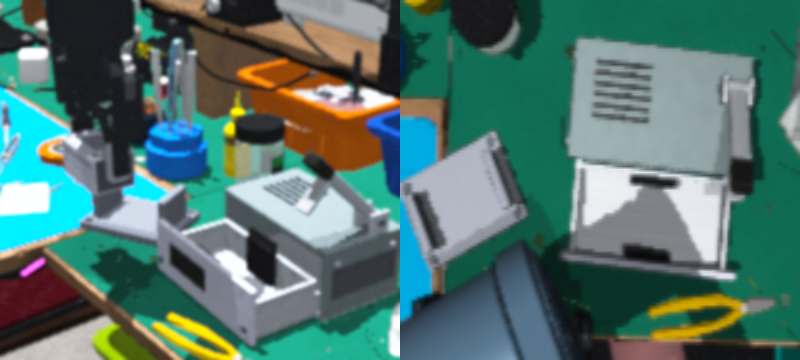

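The module is held by its ends above the bench (left half, (95,160)). The drawer is unchanged, with rails visible at (655,180) and (645,253) in the right half.

```bash
python3 - <<'E'
from h import *
P=np.load("s3.npz")["P"]
C=np.array([571.5,229.7]);a=np.radians(-4.1);A=np.array([[np.cos(a),np.sin(a)],[-np.sin(a),np.cos(a)]])
L=np.dstack([(P[...,:2]-C)@A.T,P[...,2:]]);t=(np.array([422.7,356.4])-C)@A.T;print("tcp local",t)
def face(n,x0,x1,y0,y1,z0,z1):
    Q=L[(L[...,0]>x0)&(L[...,0]<x1)&(L[...,1]>y0)&(L[...,1]<y1)&(L[...,2]>z0)&(L[...,2]<z1)]
    h=np.histogram(Q[:,0],np.arange(x0,x1+1,1));print(n,len(Q),[(int(b),int(c)) for c,b in zip(*h) if c>2])
    pk=h[1][np.argmax(h[0])]+.5;S=Q[abs(Q[:,0]-pk)<3];k=np.polyfit(S[:,1],S[:,0],1);print(" med",np.median(S[:,0]),"slope deg",np.degrees(np.arctan(k[0])))
face("module -x face",t[0]-35,t[0]-5,t[1]-30,t[1]+30,100,126)
Q=L[(abs(L[...,0]-t[0])<18)&(abs(L[...,1]-t[1])<60)&(L[...,2]>95)&(L[...,2]<128)];print("y",np.percentile(Q[:,1]-t[1],[1,99]))
Q=L[(abs(L[...,0]-t[0]+20)<6)&(abs(L[...,1]-t[1])<40)&(L[...,2]>70)&(L[...,2]<150)];print("z",np.percentile(Q[:,2],[1,5,95,99]))
face("panel",-135,-105,-75,75,5,50)
face("panel near",-135,-105,-20,75,5,50)
E
```

```text
tcp local [-157.4779147   115.73692748]
module -x face 168 [(-181, 36), (-180, 117), (-179, 14)]
 med -180.11424897251692 slope deg -0.09113474182894367
y [-48.53508214 -32.39772971]
z [ 95.74334709  97.85104274 131.08574123 131.31496554]
panel 1009 [(-124, 31), (-123, 174), (-122, 452), (-121, 271), (-120, 24), (-112, 4), (-111, 9), (-110, 3), (-109, 10), (-108, 8), (-107, 11), (-106, 11)]
 med -121.32396307348509 slope deg -0.04717386176643996
panel near 555 [(-124, 28), (-123, 122), (-122, 238), (-121, 150), (-120, 17)]
 med -121.45164476389125 slope deg 0.20006347598933813
```

```bash
python3 - <<'E'
from h import *
go((489.9,235.5,100,85.9),(489.9,235.5,30,85.9))
E
```

```text
t 9.35 at [421.2 355.5  97.6] psi 85.9 w 65.0 F [ 0.4 -0.9 -2.9] grip 67.1
call rows 4 : -0.671 -0.999 -0.021 0 0 0.0001
call rows 2 : -0.1 -0.149 -0.003 0 0 -0.0
call rows 3 : 0.0 0.0 0.7 0 0 -0.0
```

Request:
carry_out:
  plan: "1 -0.67 -0.999 -0.02 0 0 0;1 -0.67 -0.999 -0.02 0 0 0;1 -0.67 -0.999 -0.02 0 0 0;1 -0.67 -0.999 -0.02 0 0 0;1 -0.67 -0.999 -0.02 0 0 0"

```text
time_s: 9.85
position: [480.8, 251.2, 99.3]
tool_rot: [[-0.997, 0.073, -0.003], [0.073, 0.997, -0.0], [0.003, -0.001, -1.0]]
contact_force: [0.1, -0.0, -1.5]
gripper_width: 65.1
grip_force: 67.2
```

Request:
carry_out:
  plan: "1 -0.02 -0.15 0 0 0 0;1 -0.02 -0.15 0 0 0 0;1 -0.02 -0.15 0 0 0 0;1 -0.02 -0.15 0 0 0 0;1 -0.02 -0.15 0 0 0 0"

```text
time_s: 10.35
position: [482.7, 237.0, 100.9]
tool_rot: [[-0.998, 0.07, 0.0], [0.07, 0.998, 0.0], [-0.0, 0.0, -1.0]]
contact_force: [-0.4, -0.1, -1.6]
gripper_width: 65.0
grip_force: 67.2
```

```bash
python3 - <<'E'
from h import *
go((489.9,235.5,75,85.9))
im,P=shot("scene","s4")
C=np.array([571.5,229.7]);a=np.radians(-4.1);A=np.array([[np.cos(a),np.sin(a)],[-np.sin(a),np.cos(a)]])
t=(np.array(bot.sense()["position"][:2])-C)@A.T;print("tcp local",t)
L=np.dstack([(P[...,:2]-C)@A.T,P[...,2:]])
Q=L[(L[...,0]>-118)&(L[...,0]<-96)&(abs(L[...,1])<30)&(L[...,2]>100)&(L[...,2]<126)]
print(len(Q),np.median(Q[:,0]),np.percentile(Q[:,1],[1,99]))
E
```

```text
t 10.35 at [482.7 237.  100.9] psi 86.0 w 65.0 F [-0.4 -0.1 -1.6] grip 67.2
call rows 2 : -0.073 -0.01 0.259 0 0 0.0003
tcp local [-89.07261075   0.89646409]
260 -111.74332841276332 [-29.76561109  28.62624683]
```

Request:
carry_out:
  plan: "1 -0.073 -0.01 0 0 0 0;1 -0.073 -0.01 0.15 0 0 0;1 -0.073 -0.01 0.28 0 0 0;1 -0.073 -0.01 0.28 0 0 0;1 -0.073 -0.01 0.28 0 0 0;1 -0.073 -0.01 0.28 0 0 0"

```text
time_s: 11.0
position: [490.1, 235.1, 72.8]
tool_rot: [[-0.997, 0.071, -0.0], [0.071, 0.997, -0.0], [0.0, -0.0, -1.0]]
contact_force: [0.1, -0.1, -0.8]
gripper_width: 64.8
grip_force: 67.2
```

```bash
python3 - <<'E'
from h import *
go((489.9,235.5,22,85.9))
im,P=shot("scene","s5")
C=np.array([571.5,229.7]);a=np.radians(-4.1);A=np.array([[np.cos(a),np.sin(a)],[-np.sin(a),np.cos(a)]])
t=(np.array(bot.sense()["position"][:2])-C)@A.T;print("tcp local",t)
L=np.dstack([(P[...,:2]-C)@A.T,P[...,2:]])
Q=L[(L[...,0]>-118)&(L[...,0]<-94)&(abs(L[...,1])<30)&(L[...,2]>75)&(L[...,2]<100)]
print(len(Q),np.median(Q[:,0]))
E
```

```text
t 11.0 at [490.1 235.1  72.8] psi 85.9 w 64.8 F [ 0.1 -0.1 -0.8] grip 67.2
call rows 3 : 0.002 0.004 0.508 0 0 0.0001
tcp local [-81.36435876  -0.3954233 ]
237 -104.18475938036788
```

Request:
carry_out:
  plan: "1 0 0 0.15 0 0 0;1 0 0 0.28 0 0 0;1 0 0 0.38 0 0 0;1 0 0 0.4 0 0 0;1 0 0 0.4 0 0 0"

```text
time_s: 11.55
position: [489.4, 234.9, 31.9]
tool_rot: [[-0.997, 0.071, -0.002], [0.071, 0.997, -0.0], [0.002, -0.001, -1.0]]
contact_force: [0.0, 0.1, -0.9]
gripper_width: 65.0
grip_force: 67.2
```

Request:
carry_out:
  plan: "1 0 0 0.05 0 0 0;1 0 0 0.09 0 0 0;1 0 0 0.12 0 0 0;1 0 0 0.12 0 0 0;1 0 0 0.12 0 0 0"

```text
time_s: 12.05
position: [490.1, 235.1, 20.8]
tool_rot: [[-0.997, 0.071, -0.0], [0.071, 0.997, -0.0], [0.0, -0.0, -1.0]]
contact_force: [-0.2, -0.2, -0.4]
gripper_width: 65.6
grip_force: 67.2
```

```bash
python3 - <<'E'
from h import *
go((489.9,235.5,16,85.9))
E
```

```text
t 12.05 at [490.1 235.1  20.8] psi 85.9 w 65.6 F [-0.2 -0.2 -0.4] grip 67.2
call rows 2 : 0.002 0.004 0.048 0 0 0.0001
```

Between the rails without contact; now onto the floor.

Request:
carry_out:
  plan: "1 0 0 0.025 0 0 0;1 0 0 0.04 0 0 0;1 0 0 0.05 0 0 0;1 0 0 0.05 0 0 0"

```text
time_s: 12.45
position: [490.0, 235.0, 15.7]
tool_rot: [[-0.997, 0.071, -0.0], [0.071, 0.997, -0.0], [0.0, -0.0, -1.0]]
contact_force: [-0.1, 0.4, -1.6]
gripper_width: 64.8
grip_force: 67.2
```

Request:
carry_out:
  plan: "1 0 0 0.01 0 0 0;1 0 0 0.015 0 0 0;1 0 0 0.015 0 0 0"

```text
time_s: 12.75
position: [491.3, 235.0, 15.6]
tool_rot: [[-0.997, 0.071, 0.002], [0.071, 0.997, 0.0], [-0.002, 0.0, -1.0]]
contact_force: [-1.2, -2.2, 6.7]
gripper_width: 65.0
grip_force: 68.3
```

Request:
carry_out:
  plan: "0.2 0 0 0 0 0 0;0.1 0 0 0 0 0 0;0.1 0 0 0 0 0 0;0.1 0 0 0 0 0 0;0.1 0 0 -0.1 0 0 0;0.1 0 0 -0.4 0 0 0;0.1 0 0 -0.9 0 0 0;0.1 0 0 -0.9 0 0 0"

```text
time_s: 13.55
position: [494.9, 236.4, 111.7]
tool_rot: [[-0.997, 0.071, 0.012], [0.071, 0.997, 0.003], [-0.012, 0.004, -1.0]]
contact_force: [1.9, 0.1, 0.2]
gripper_width: 76.7
grip_force: 0.0
```

```bash
python3 - <<'E'
from h import *
go()
im,P=shot("scene","s6");im2,P2=shot("top","t6")
cv2.imwrite("pics/p6.png",np.hstack([cv2.resize(im[150:300,230:400],(400,360)),cv2.resize(im2[170:290,290:420],(400,360))]))
C=np.array([571.5,229.7]);a=np.radians(-4.1);A=np.array([[np.cos(a),np.sin(a)],[-np.sin(a),np.cos(a)]])
for Q in(P,P2):
    L=np.dstack([(Q[...,:2]-C)@A.T,Q[...,2:]])
    S=L[(L[...,0]>-103)&(L[...,0]<-65)&(abs(L[...,1])<50)&(L[...,2]>43)&(L[...,2]<50)]
    if len(S)>5: print(len(S),"z",np.percentile(S[:,2],[5,50,95]).round(1),"y",np.percentile(S[:,1],[1,99]).round(1),"plane",np.linalg.lstsq(np.c_[S[:,:2],np.ones(len(S))],S[:,2],rcond=None)[0])
    S=L[(L[...,0]>-130)&(L[...,0]<-112)&(abs(L[...,1])<75)&(L[...,2]>5)&(L[...,2]<50)]; print("panel",len(S),np.median(S[:,0]) if len(S) else 0)
E
```

```text
t 13.55 at [494.9 236.4 111.7] psi 85.9 w 76.7 F [1.9 0.1 0.2] grip 0.0
402 z [44.7 46.3 47.5] y [-36.   28.9] plane [3.73876552e-03 1.10373464e-02 4.66210161e+01]
panel 957 -120.17969191312591
panel 3 -113.95180609806673
```

View pics/p6.png

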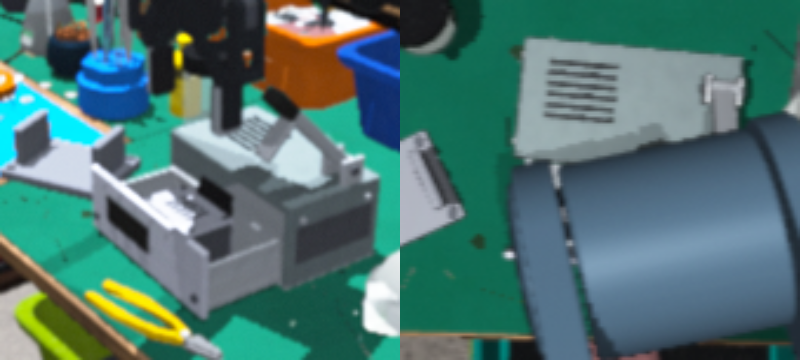

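The module sits between the rails in the drawer (left half, (180,215)), flat, and the gripper is clear. I'll check that it is centred between the side walls.

```bash
python3 - <<'E'
from h import *
C=np.array([571.5,229.7]);a=np.radians(-4.1);A=np.array([[np.cos(a),np.sin(a)],[-np.sin(a),np.cos(a)]])
P=np.load("s6.npz")["P"];L=np.dstack([(P[...,:2]-C)@A.T,P[...,2:]])
H=lambda s,lo,hi:[(int(b),int(c)) for c,b in zip(*np.histogram(s,np.arange(lo,hi,1))) if c]
S=L[(L[...,0]>-100)&(L[...,0]<-68)&(L[...,2]>20)&(L[...,2]<42)];print("end face y",H(S[:,1],-50,-20))
S=L[(L[...,0]>-100)&(L[...,0]<-68)&(L[...,2]>44.5)&(L[...,2]<48.5)];print("top y",H(S[:,1],-45,45))
S=L[(L[...,0]>-110)&(L[...,0]<-60)&(L[...,2]>37)&(L[...,2]<42)];print("wall y",H(S[:,1],-80,-55),H(S[:,1],55,80))
S=L[(L[...,0]>-110)&(L[...,0]<-60)&(L[...,2]>14)&(L[...,2]<34)];print("wall faces",H(S[:,1],-80,-55),H(S[:,1],55,80))
S=L[(L[...,0]>-40)&(L[...,0]<40)&(L[...,2]>20)&(L[...,2]<60)];print("chamber -y face",H(S[:,1],-85,-70))
S=L[(L[...,0]>-10)&(L[...,0]<40)&(L[...,2]>66)&(L[...,2]<73)];print("roof y",np.percentile(S[:,1],[.5,99.5]))
go()
E
```

```text
end face y [(-38, 3), (-37, 15), (-36, 35), (-35, 39), (-34, 19), (-33, 2)]
top y [(-37, 1), (-36, 2), (-35, 9), (-34, 8), (-33, 7), (-32, 7), (-31, 6), (-30, 5), (-29, 7), (-28, 3), (-27, 3), (-26, 3), (-25, 3), (-24, 7), (-23, 7), (-22, 3), (-21, 7), (-20, 9), (-19, 3), (-18, 5), (-17, 11), (-16, 3), (-15, 1), (-14, 6), (-13, 2), (-12, 4), (-11, 7), (-10, 6), (-9, 5), (-8, 5), (-7, 5), (-6, 2), (-5, 4), (-4, 6), (-3, 4), (-2, 7), (-1, 4), (0, 6), (1, 7), (2, 4), (3, 8), (4, 1), (5, 5), (6, 4), (7, 6), (8, 4), (9, 2), (10, 8), (11, 3), (12, 4), (13, 5), (14, 5), (15, 3), (16, 4), (17, 4), (18, 3), (19, 6), (20, 7), (21, 4), (22, 6), (23, 6), (24, 6), (25, 3), (26, 3), (27, 5), (28, 4), (29, 2), (30, 1)]
wall y [(-73, 2), (-72, 4), (-71, 19), (-70, 23), (-69, 11), (-68, 9), (-67, 1), (-66, 1)] [(64, 1), (65, 2), (66, 1), (67, 11), (68, 10), (69, 7), (70, 2), (71, 3), (72, 1)]
wall faces [(-73, 6), (-72, 35), (-71, 100), (-70, 64), (-69, 27), (-68, 1)] [(64, 1), (65, 3), (66, 17), (67, 21), (68, 8), (69, 11), (70, 1), (71, 1)]
chamber -y face [(-82, 6), (-81, 88), (-80, 226), (-79, 214), (-78, 100), (-77, 9), (-76, 1)]
roof y [-311.71505698 2527.31648676]
t 13.65 at [491.5 235.4 106.5] psi 85.9 w 76.9 F [-0.3  0.1 -0.6] grip 0.0
```

```bash
python3 - <<'E'
from h import *
go((408.5,263.4,106,85.9),(408.5,263.4,22,85.9))
E
```

```text
t 13.65 at [491.5 235.4 106.5] psi 85.9 w 76.9 F [-0.3  0.1 -0.6] grip 0.0
call rows 3 : 0.847 0.22 0.005 0 0 0.0001
call rows 3 : 0.0 0.0 0.84 0 0 -0.0
```

Request:
carry_out:
  plan: "0.5 0.85 0.22 0 0 0 0;1 0.85 0.22 0 0 0 0;1 0.85 0.22 0 0 0 0;1 0.85 0.22 0 0 0 0;1 0.85 0.22 0 0 0 0;1 0.85 0.22 0 0 0 0"

```text
time_s: 14.25
position: [407.8, 262.7, 104.2]
tool_rot: [[-0.997, 0.072, 0.0], [0.072, 0.997, -0.0], [-0.0, -0.0, -1.0]]
contact_force: [0.4, -0.2, 0.1]
gripper_width: -0.1
grip_force: 0.0
```

Request:
carry_out:
  plan: "1 0 0 0.4 0 0 0;1 0 0 0.8 0 0 0;1 0 0 0.84 0 0 0;1 0 0 0.84 0 0 0;1 0 0 0.84 0 0 0"

```text
time_s: 14.75
position: [408.4, 263.3, 21.8]
tool_rot: [[-0.997, 0.072, 0.002], [0.072, 0.997, 0.001], [-0.002, 0.001, -1.0]]
contact_force: [-0.6, 0.5, 0.2]
gripper_width: 0.4
grip_force: 0.0
```

Request:
carry_out:
  plan: "1 -0.1 0 0 0 0 0;1 -0.2 0 0 0 0 0;1 -0.25 0 0 0 0 0;1 -0.3 0 0 0 0 0;1 -0.35 0 0 0 0 0;1 -0.35 0 0 0 0 0"

```text
time_s: 15.35
position: [442.4, 260.4, 20.3]
tool_rot: [[-0.997, 0.072, 0.0], [0.072, 0.997, 0.0], [-0.0, 0.0, -1.0]]
contact_force: [-0.2, 0.4, 0.7]
gripper_width: 0.0
grip_force: 0.0
```

Request:
carry_out:
  plan: "1 -0.06 0 0 0 0 0;1 -0.14 0 0 0 0 0;1 -0.22 0 0 0 0 0;1 -0.3 0 0 0 0 0;1 -0.38 0 0 0 0 0;1 -0.46 0 0 0 0 0;1 -0.52 0 0 0 0 0;1 -0.56 0 0 0 0 0"

```text
time_s: 16.15
position: [498.4, 256.5, 20.4]
tool_rot: [[-0.997, 0.071, 0.0], [0.071, 0.997, 0.0], [-0.0, 0.0, -1.0]]
contact_force: [-2.3, -1.0, 0.7]
gripper_width: -0.1
grip_force: 0.8
```

Request:
carry_out:
  plan: "1 -0.02 0 0 0 0 0;1 -0.04 0 0 0 0 0;1 -0.06 0 0 0 0 0;1 -0.08 0 0 0 0 0;1 -0.09 0 0 0 0 0;1 -0.1 0 0 0 0 0"

```text
time_s: 16.75
position: [507.7, 255.9, 20.4]
tool_rot: [[-0.997, 0.071, 0.0], [0.071, 0.997, 0.0], [-0.0, 0.0, -1.0]]
contact_force: [-1.4, -0.4, 0.8]
gripper_width: 0.1
grip_force: 0.8
```

Request:
carry_out:
  plan: "1 -0.02 0 0 0 0 0;1 -0.03 0 0 0 0 0;1 -0.04 0 0 0 0 0;1 -0.05 0 0 0 0 0;1 -0.05 0 0 0 0 0"

```text
time_s: 17.25
position: [511.3, 255.6, 20.1]
tool_rot: [[-0.997, 0.071, -0.003], [0.071, 0.997, -0.0], [0.003, -0.0, -1.0]]
contact_force: [-6.1, -0.4, 4.1]
gripper_width: -0.2
grip_force: 3.2
```

Request:
carry_out:
  plan: "1 -0.01 0 0 0 0 0;1 -0.02 0 0 0 0 0;1 -0.03 0 0 0 0 0;1 -0.03 0 0 0 0 0"

```text
time_s: 17.65
position: [511.2, 255.6, 19.6]
tool_rot: [[-0.997, 0.07, -0.009], [0.07, 0.998, -0.001], [0.009, -0.001, -1.0]]
contact_force: [-16.0, 0.8, 10.8]
gripper_width: 0.2
grip_force: 8.0
```

Hard stop reached with 16 N; back off, go up and look.

Request:
carry_out:
  plan: "1 0.05 0 0 0 0 0;1 0.4 0 0 0 0 0;1 0.8 0 0 0 0 0;1 0.8 0 -0.5 0 0 0;1 0.8 0 -0.999 0 0 0;1 0.8 0 -0.999 0 0 0;1 0.8 0 -0.999 0 0 0;1 0.8 0 -0.999 0 0 0"

```text
time_s: 18.45
position: [435.4, 260.7, 119.5]
tool_rot: [[-0.997, 0.071, -0.001], [0.071, 0.997, -0.0], [0.001, -0.0, -1.0]]
contact_force: [0.1, 0.2, -0.8]
gripper_width: -0.0
grip_force: 0.0
```

```bash
python3 - <<'E'
from h import *
go()
im,P=shot("scene","s7")
cv2.imwrite("pics/s7c.png",cv2.resize(im[150:300,230:400],None,fx=4,fy=4))
C=np.array([571.5,229.7]);a=np.radians(-4.1);A=np.array([[np.cos(a),np.sin(a)],[-np.sin(a),np.cos(a)]])
L=np.dstack([(P[...,:2]-C)@A.T,P[...,2:]])
S=L[(L[...,0]>-70)&(L[...,0]<-38)&(abs(L[...,1])<75)&(L[...,2]>8)&(L[...,2]<50)]; print("panel",len(S),np.median(S[:,0]))
S=L[(L[...,1]>-95)&(L[...,1]<-45)&(L[...,2]>80)&(L[...,2]<190)&(L[...,0]>-80)&(L[...,0]<40)]
for x in range(-80,40,8):
    s=S[(S[:,0]>=x)&(S[:,0]<x+8)]
    if len(s)>2: print(x,len(s),"y",s[:,1].min().round(),s[:,1].max().round(),"z",s[:,2].min().round(),s[:,2].max().round())
E
```

```text
t 18.45 at [435.4 260.7 119.5] psi 85.9 w -0.0 F [ 0.1  0.2 -0.8] grip 0.0
panel 942 -50.63410618366598
-64 65 y -72.0 -57.0 z 108.0 154.0
-56 125 y -75.0 -55.0 z 113.0 158.0
-48 94 y -74.0 -56.0 z 122.0 157.0
-40 33 y -73.0 -69.0 z 126.0 147.0
-32 30 y -73.0 -64.0 z 119.0 136.0
-24 32 y -73.0 -63.0 z 112.0 130.0
-16 33 y -72.0 -60.0 z 102.0 120.0
-8 29 y -73.0 -59.0 z 95.0 113.0
0 41 y -78.0 -52.0 z 81.0 104.0
8 53 y -80.0 -53.0 z 80.0 98.0
16 28 y -80.0 -55.0 z 81.0 92.0
24 12 y -78.0 -53.0 z 82.0 92.0
```

View pics/s7c.png

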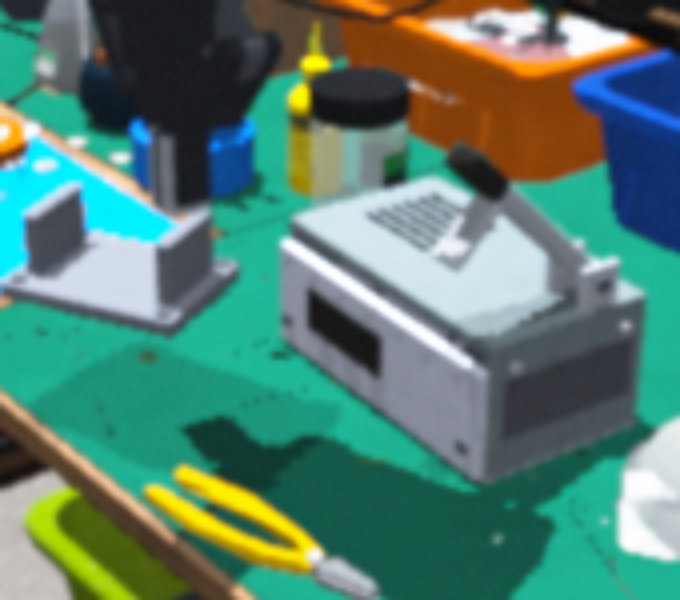

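The drawer is home, with its front flush (panel face at chamber x = −51 mm). The hook is still raised, with its tab at crop (480,170) and an angle near 0.8 rad. Next is the hook.

```bash
python3 - <<'E'
from h import *
go((435,260.7,200,85.9),(529,168.1,200,85.9),(529,168.1,167,85.9))
E
```

```text
t 18.5 at [435.  260.6 118.9] psi 85.9 w 0.1 F [-0.4 -0.   0.3] grip 0.0
call rows 3 : 0.0 0.001 -0.811 0 0 0.0
call rows 4 : -0.999 -0.852 0.0 0 0 -0.0
call rows 2 : -0.005 -0.004 0.0 0 0 -0.0
call rows 2 : 0.0 0.0 0.33 0 0 -0.0
```

Request:
carry_out:
  plan: "1 0 0 -0.81 0 0 0;1 0 0 -0.81 0 0 0;1 0 0 -0.81 0 0 0"

```text
time_s: 18.8
position: [438.2, 261.7, 204.6]
tool_rot: [[-0.997, 0.071, 0.006], [0.071, 0.997, 0.002], [-0.006, 0.002, -1.0]]
contact_force: [-0.1, 0.1, -0.6]
gripper_width: 0.0
grip_force: 0.0
```

Request:
carry_out:
  plan: "1 -0.999 -0.855 0 0 0 0;1 -0.999 -0.855 0 0 0 0;1 -0.999 -0.855 0 0 0 0;1 -0.999 -0.855 0 0 0 0;1 -0.999 -0.855 0.1 0 0 0;1 -0.999 -0.855 0.25 0 0 0;1 -0.999 -0.855 0.32 0 0 0;1 -0.999 -0.855 0.32 0 0 0"

```text
time_s: 19.6
position: [527.1, 169.3, 166.7]
tool_rot: [[-0.998, 0.07, -0.004], [0.07, 0.998, -0.0], [0.004, -0.001, -1.0]]
contact_force: [-0.8, 0.3, -0.3]
gripper_width: -0.2
grip_force: 0.0
```

```bash
python3 - <<'E'
from h import *
go((529,168.1,167,85.9))
E
```

```text
t 19.6 at [527.1 169.3 166.7] psi 86.0 w -0.2 F [-0.8  0.3 -0.3] grip 0.0
call rows 2 : -0.019 -0.01 -0.003 0 0 0.0005
```

Request:
carry_out:
  plan: "1 -0.02 -0.01 0.1 0 0 0;1 0.02 -0.01 0.17 0 0 0;1 0.05 -0.01 0.26 0 0 0;1 0.09 -0.01 0.35 0 0 0;1 0.12 -0.01 0.41 0 0 0;1 0.15 -0.01 0.47 0 0 0;1 0.18 -0.01 0.52 0 0 0;1 0.2 -0.01 0.55 0 0 0"

```text
time_s: 20.4
position: [509.2, 169.0, 113.8]
tool_rot: [[-0.997, 0.071, 0.0], [0.071, 0.997, -0.0], [-0.0, -0.0, -1.0]]
contact_force: [1.7, 0.6, 1.6]
gripper_width: 0.0
grip_force: 0.7
```

```bash
python3 - <<'E'
from h import *
go()
im,P=shot("scene","s8");cv2.imwrite("pics/s8c.png",cv2.resize(im[150:300,260:400],None,fx=4,fy=4))
E
```

```text
t 20.4 at [509.2 169.  113.8] psi 85.9 w 0.0 F [1.7 0.6 1.6] grip 0.7
```

View pics/s8c.png

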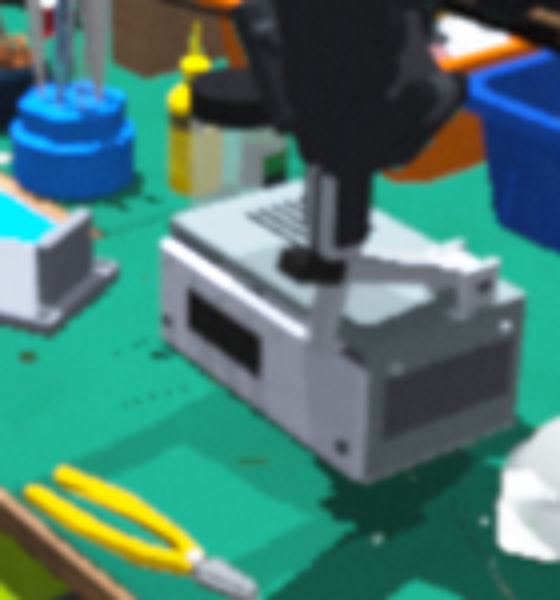

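The finger presses the tab (crop (310,265)), and the hook is most of the way down.

Request:
carry_out:
  plan: "1 0.03 0 0.06 0 0 0;1 0.05 0 0.11 0 0 0;1 0.07 0 0.16 0 0 0;1 0.09 0 0.2 0 0 0;1 0.1 0 0.23 0 0 0;1 0.1 0 0.25 0 0 0;1 0.1 0 0.25 0 0 0"

```text
time_s: 21.15
position: [498.8, 169.7, 89.0]
tool_rot: [[-0.997, 0.071, -0.001], [0.071, 0.997, -0.0], [0.001, -0.0, -1.0]]
contact_force: [-0.6, 0.5, 0.4]
gripper_width: -0.1
grip_force: 0.6
```

Request:
carry_out:
  plan: "1 0 0 0.01 0 0 0;1 0 0 0.02 0 0 0;1 0 0 0.02 0 0 0"

```text
time_s: 21.45
position: [498.9, 169.8, 88.6]
tool_rot: [[-0.997, 0.071, -0.001], [0.071, 0.997, -0.0], [0.001, -0.0, -1.0]]
contact_force: [-8.5, -1.4, 17.3]
gripper_width: 0.0
grip_force: 8.4
```

Request:
carry_out:
  plan: "1 0 0 0.015 0 0 0;1 0 0 0.015 0 0 0;1 0 0 -0.2 0 0 0;1 0.1 0 -0.6 0 0 0;1 0.5 0.3 -0.99 0 0 0;1 0.99 0.6 -0.99 0 0 0;1 0.99 0.6 -0.99 0 0 0;1 0.99 0.6 -0.99 0 0 0"

```text
time_s: 22.25
position: [403.0, 238.0, 186.6]
tool_rot: [[-0.998, 0.068, 0.0], [0.068, 0.998, 0.001], [-0.0, 0.001, -1.0]]
contact_force: [-0.3, -0.5, -0.2]
gripper_width: -0.1
grip_force: 0.0
```

```bash
python3 - <<'E'
from h import *
go()
im,P=shot("scene","s9");cv2.imwrite("pics/s9c.png",cv2.resize(im[150:300,260:400],None,fx=4,fy=4))
C=np.array([571.5,229.7]);a=np.radians(-4.1);A=np.array([[np.cos(a),np.sin(a)],[-np.sin(a),np.cos(a)]])
L=np.dstack([(P[...,:2]-C)@A.T,P[...,2:]])
S=L[(L[...,0]>-62)&(L[...,0]<-38)&(L[...,1]>-45)&(L[...,1]<75)&(L[...,2]>8)&(L[...,2]<50)]; print("panel",np.median(S[:,0]))
S=L[(L[...,1]>-80)&(L[...,1]<-50)&(L[...,2]>74)&(L[...,2]<190)&(L[...,0]>-90)&(L[...,0]<-62)];print("tab top z",np.percentile(S[:,2],[50,95]))
E
```

```text
t 22.25 at [403.  238.  186.6] psi 86.1 w -0.1 F [-0.3 -0.5 -0.2] grip 0.0
panel -50.65691794970789
tab top z [87.23795358 89.69755113]
```

View pics/s9c.png

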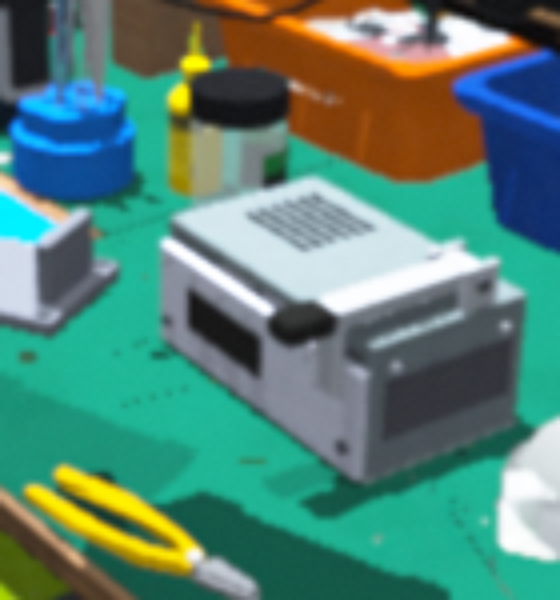

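The hook lies flat with its tooth over the panel (tab at crop (300,320)). The drawer is home and the jar still stands at (240,130).

```bash
python3 -c "
from rig import bot
print(bot.sign_off())"
```

```text
the job is handed in; nothing more can be done
None
```

The job is handed in at about 22 s: the module is flat between the rails, about 2 mm off midway between the side walls, the drawer is fully home, the hook was pressed all the way down after that, and the jar was not touched.

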